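# Close the beam box window, then hold its lid open

### The arm

A 7-joint arm with a two-finger parallel gripper is mounted at the origin on the work surface. World frame = base frame: x ahead of the robot, y to its left, z up, the work surface at z = 0. Lengths are in m, angles in degrees, forces in N, time in s.
With the tool pointing down it reaches from about 0.425 to 0.875 m from the base axis. Payload 8.4 kg.
Tool frame: the origin (TCP) lies between the finger pads; the fingertips stand 17 mm ahead of it and the grasp point (between the pads) lies 2 mm behind it; x points along the fingers, y is the direction in which the jaws open and shut, and the axes are right-handed (so a half turn about x gives the same grasp; the last joint's range is limited). The gripper opens to 85 mm and grips with 20 to 120 N. Pads are 22 mm wide; open, the fingers measure 114 mm over their backs; the gripper's body (76 mm by 85 mm) begins 54 mm behind the grasp point. The pads swing forward as they close: fully open they stand 13 mm farther back than shut.
Start: joints at [-74.782, 19.091, 2.286, 83.961, -0.768, 76.965, -3.352], TCP at [0.232, 0.607, 0.248] pointing down, gripper open.
Joint ranges: [-147.57, 147.57], [-21.85, 119.76], [-74.77, 79.35], [14.55, 137.4], [-85.83, 265.84], [4.83, 119.75], [-152.11, 152.11]. Speed limits (degrees/s): [127.2, 127.2, 159.86, 159.86, 180, 180, 180].

### API

Orientations are given as a 3x3 rotation matrix whose columns are the frame's x, y, z axes.
In Python, from plant import robot, gripper_open, clamp, grab_frame, camera_model, order, telemetry gives the robot as it stands. Calls block until the motion is done:
- robot.reach(position, orientation): joint-space move of the TCP to a pose.
- robot.movel(position, max_speed=0.15, frame=None, max_force=None): straight line of the TCP; frame=None keeps the orientation; max_speed is the mean speed in m/s. With max_force (N) it stops when the force on the tool has changed by that much, and returns True; else False.
- robot.move_j(angles): joint-space move.
- gripper_open() and clamp(grip_force=None): open the fingers fully, or close them until they stop; grip_force is the grip in N (None keeps the last).
- robot.pause(seconds).
- robot.ik(position, orientation): joint angles nearest the present ones, or None.
- grab_frame(name): name is "scene" or "top" or "wrist"; returns (picture, depth): 480x640x3 uint8, blue, green, red; 480x640 float32, m along the optical axis (not along the pixel's ray), 0 where there is no reading.
- camera_model(name): a dict with "vertical_fov" (degrees; the focal length in pixels is half the picture's height over the tangent of half this angle, whatever the lens; pixels are square), "cx", "cy" (the principal point, pixels), "origin" and "attitude" of the camera in the world; the wrist camera has in their place "mount" (4x4, takes a point from camera to tool coordinates, whose origin is the TCP and whose axes are the tool frame's). Camera axes: x right, y down, z forward; pixel columns grow to the right and rows downward; lengths in m; the calibration is good to about 2 mm. A picture is of the moment at which its call begins: read the wrist's pose just before it. camera_model takes no time and is no camera call.
A pose or a line that the arm cannot do raises robot.IKError and nothing moves.
- order.sign_off(): hands the job in, once; it reports no verdict.
Readings, each from a call of its own:
- telemetry.get_t(): time.
- telemetry.get_joint_positions(): joint angles.
- telemetry.get_dq(): joint speeds.
- telemetry.get_tau(): joint torques, N m.
- telemetry.get_eef_pos(): TCP position.
- telemetry.get_eef_rot(): TCP orientation.
- telemetry.get_contact_force(): force on the tool from outside, world axes, zero at the start.
- telemetry.get_ft_torque(): the same for the moment, N m.
- telemetry.get_finger_gap(): opening from 0.0 (shut) to 1.0 (fully open).
Only numpy, scipy, OpenCV 4.12 (cv2) and the standard library are available. Lean on these libraries where they do the work, as an engineer would, in place of code of your own. Each camera call takes 0.05 s, during which the arm holds its last target. There are 200 camera calls.

### The job

A colleague is about to reach into the beam box on the optical table from above, with the beam on. First slide the open window in its front fully down, so that nothing is open at beam height; then lift the hinged aluminium lid by its handle to 50 degrees from closed and keep holding it there: it has no stay and would fall shut, so your work finishes while you are still holding it by the handle. Do not let the lid drop on the way, and leave the lens on its post, the screw tray, the screwdriver and the lens tube as they are.

Things in the scene. Friction and masses are not known exactly. Their poses are not given: they have to be found in the camera images.
- beam_box: black beam box fixed to the table: 170 deep (its x), 440 wide (y), 160 high, laser head at its +y end (to 420 mm from the centre). Origin: centre of its underside; x from front (robot side) to rear, y to the left, z up. Left bay (y 0 to 220): fixed roof, 164 mm high, sliding window in the front. Right bay (y -220 to 0): hinged lid on top. Front wall at x = -85 mm
- sash (a joint): height of the sliding window above closed, m: 0 = fully down on its sill, up to 0.09. It runs vertically in two channels, stays where it is left (friction about 5.5 N, weight about 2.6 N) and meets a firm stop at 0
- sash_handle (a point): middle of the window's handle: level black bar, 12 mm thick, 90 mm long along the box's y, a foot at each end, 44 mm ahead of the amber pane (free gap 38 mm; open space ahead and above). Window down: at (-137, 110, 145) mm in the box's frame; it rises with the window. The pane's top edge is 13 mm above the bar's middle. Axes as the box
- lid (a joint): opening angle of the lid, rad: 0 = closed, lying level; 0.873 = 50 degrees; stop at 1.9. Aluminium sheet, 176 x 214 x 3 mm, about 0.5 kg with its handle; no spring, stay or stiff hinge, so it falls shut when let go
- lid_hinge (a point): middle of the lid's hinge axis, along the box's y at the rear top edge: (85, -110, 166) mm in the box's frame; opening swings the handle up and back about it
- lid_handle: lid's handle: level round black bar, 12 mm thick, 110 mm long along the box's y, a foot at each end, 46 mm ahead of the lid's front skirt (free gap 40 mm; open space ahead and above). Origin: middle of the bar; lid closed: (-137, -110, 149) mm in the box's frame, 222 mm ahead of and 17 mm below the hinge axis. It can turn between the fingers. Lifting takes about 3 N
- lens_post: bystander, to be left alone: lens in a black round mount on a post with a 50 x 75 mm foot, 109 mm high, standing loose on the table. Origin: centre of its underside
- screw_tray: bystander, to be left alone: grey open tray with cap screws, 80 x 60 x 22 mm, loose on the table. Origin: centre of its underside
- driver: bystander, to be left alone: screwdriver with a black handle, 170 mm long, lying loose on the table
- lens_tube: bystander, to be left alone: dark metal lens tube, 31 mm in diameter and 30 mm high, standing loose on the fixed roof of the left bay. Origin: centre of its underside

How it is judged (in metres and radians):
On the way, in this order (a step that is already met when the one before it is completed fails the run):
1. the window is fully down while the lid is still closed (value of joint sash below 0.005 m and value of joint lid below 0.08 rad), for 0.2 s.
2. the lid is being lifted by its handle with the window down (value of joint lid above 0.4 rad and contact force between the fingers and lid_handle above 0.3 N and value of joint sash below 0.006 m), for 0.1 s.
At the end, for the whole second after the job is handed in: The window is down (within 6 mm of its stop), and the fingers hold the lid by its handle (contact force above 0.3 N), still (slower than 0.1 rad/s), 45 to 55 degrees open, through the last second; no bystander is more than 20 mm from where it was (value of joint lid between 0.785 and 0.96 rad and velocity of joint lid between -0.1 and 0.1 rad/s and contact force between the fingers and lid_handle above 0.3 N and value of joint sash below 0.006 m and distance of each of lens_post, screw_tray, driver, lens_tube from where it was at the start of the episode below 0.02 m); the arm keeps its last pose, push and grip.
It fails at once if the lid is lifted while the window is open (value of joint lid above 0.15 rad and value of joint sash above 0.01 m).
It fails at once if the lid drops (falls faster than 2 rad/s) (velocity of joint lid below -2 rad/s).
It fails at once if a bystander is pushed more than 20 mm away or tipped over (distance of any of lens_post, screw_tray, driver, lens_tube from where it was at the start of the episode above 0.02 m or angle between any of lens_post, lens_tube's own z axis and vertical above 0.5 rad).
It also fails if it takes over 50 s, if anything falls off the work surface, if the arm or the gripper's body presses on something with over 40 N, if the wrist force passes 120 N, or if a joint passes its speed limit or range.

## Working session

There is one attempt and no reset: what is moved stays moved. The work goes in short steps, each a Python script; the robot and the scene stay as the last script left them, time stands still between calls to the robot, and variables do not carry over. Pictures are saved under pics/ and viewed, about 8 in all and at most 12, crops included, and the job is handed in when it is done.

```bash
ls; mkdir -p pics; python3 - <<'E'
from plant import *
import cv2,numpy as np
for n in ("scene","top"):
    p,d=grab_frame(n); cv2.imwrite(f"pics/{n}0.png",p); np.save(f"pics/{n}0.npy",d); print(n,camera_model(n))
print(camera_model("wrist"),telemetry.get_t())
E
```

```text
pics
scene {'vertical_fov': 57.50410730981532, 'cx': 317.5988044224661, 'cy': 234.68743974266613, 'origin': array([1.14023944, 0.37765699, 0.85042782]), 'attitude': array([[-0.61701562,  0.53546809, -0.57668505],
       [ 0.78682409,  0.43292598, -0.43986696],
       [ 0.01412722, -0.72515448, -0.68844129]])}
top {'vertical_fov': 45.25859733995399, 'cx': 320.75143391344994, 'cy': 240.7570490283323, 'origin': array([ 0.25160491, -0.08175682,  1.42012762]), 'attitude': array([[ 0.15190258, -0.96745246,  0.20238909],
       [-0.98838063, -0.14980394,  0.02573939],
       [ 0.00541704, -0.20394734, -0.97896687]])}
{'vertical_fov': 68.67839182054907, 'cx': 316.2667584383813, 'cy': 238.4968828810382, 'mount': array([[-3.07510514e-04, -2.91839788e-01,  9.56467168e-01,
        -1.26162669e-01],
       [ 9.99999949e-01, -6.40330875e-06,  3.19552796e-04,
         4.93393683e-04],
       [-8.71336656e-05,  9.56467218e-01,  2.91839775e-01,
        -7.53070096e-02],
       [ 0.00000000e+00,  0.00000000e+00,  0.00000000e+00,
         1.00000000e+00]])} 0.1
```

View pics/scene0.png

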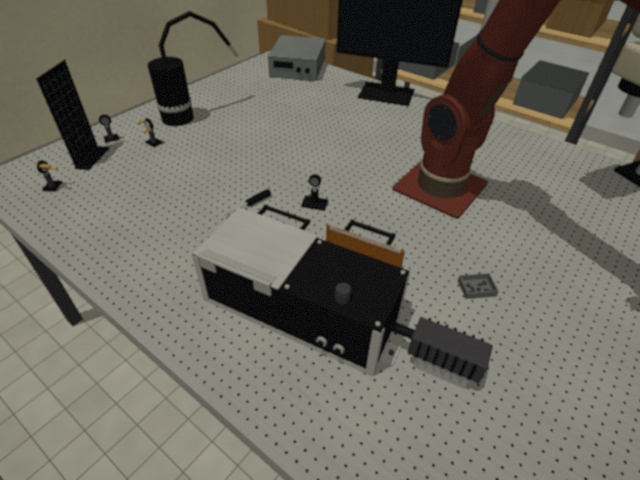

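View pics/top0.png

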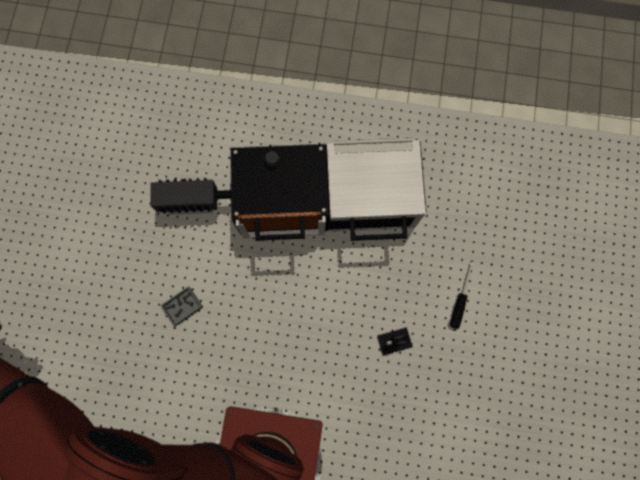

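The scene view shows the box with its window raised (amber pane above the roof) and the lid closed. In the top view the roof and lid span about (232,147)-(425,218), the sash bar is at (280,235), the lid bar at (380,236), the post at (395,341), the driver at (460,300) and the tray at (182,306).

```bash
cat >h.py <<'E'
from plant import *
import cv2,numpy as np
def cam(n):
    m=camera_model(n); f=240/np.tan(np.radians(m["vertical_fov"]/2))
    if n=="wrist":
        T=np.eye(4);T[:3,:3]=telemetry.get_eef_rot();T[:3,3]=telemetry.get_eef_pos();T=T@m["mount"]
        return f,m["cx"],m["cy"],T[:3,3],T[:3,:3]
    return f,m["cx"],m["cy"],np.array(m["origin"]),np.array(m["attitude"])
def cloud(c,d):
    f,cx,cy,o,R=c; v,u=np.mgrid[:480,:640]
    P=np.stack([(u-cx)/f*d,(v-cy)/f*d,d],-1)@R.T+o
    P[d==0]=np.nan; return P
def proj(c,p):
    f,cx,cy,o,R=c; q=(np.atleast_2d(p)-o)@R
    return np.c_[cx+f*q[:,0]/q[:,2],cy+f*q[:,1]/q[:,2]]
E
python3 - <<'E'
from h import *
for n in ("top","scene"):
    P=cloud(cam(n),np.load(f"pics/{n}0.npy")); 
    M=(P[...,2]>.15)&(P[...,2]<.18)&(P[...,0]>.3)&(P[...,0]<1)&(abs(P[...,1])<.5)
    M8=cv2.morphologyEx(M.astype(np.uint8),cv2.MORPH_OPEN,np.ones((9,9)))
    k,l,s,c=cv2.connectedComponentsWithStats(M8); i=1+np.argmax(s[1:,4]); Q=P[l==i]
    r=cv2.minAreaRect((Q[:,:2]*1000).astype(np.float32)); print(n,len(Q),np.percentile(Q[:,2],[5,50,95]),r,cv2.boxPoints(r).round().tolist())
    if n=="top":
        for nm,(u,v) in dict(lid=(380,236),lidL=(360,236),lidR=(400,236),sash=(280,235),sashL=(265,236),sashR=(295,234),tube=(272,158),post=(395,341),drv=(460,310),tray=(182,306),laserL=(152,190),tbl=(320,300)).items():
            W=P[v-4:v+5,u-1:u+2].reshape(-1,3); j=np.nanargmax(W[:,2]); print(nm,W[j].round(4))
E
```

```text
top 7273 [0.16159013 0.1661921  0.17115973] ((677.7969970703125, -150.2097930908203), (183.2020721435547, 218.00570678710938), 11.30879020690918) [[567.0, -61.0], [609.0, -275.0], [789.0, -239.0], [746.0, -25.0]]
lid [ 0.5432 -0.1761  0.1584]
lidL [ 0.5339 -0.1342  0.1607]
lidR [ 0.5552 -0.2243  0.1589]
sash [0.5014 0.0411 0.2059]
sashL [0.4904 0.0699 0.2052]
sashR [0.5025 0.0041 0.2064]
tube [0.6777 0.0893 0.2006]
post [ 0.3232 -0.2486  0.1121]
drv [ 0.4286 -0.401   0.034 ]
tray [0.3227 0.2651 0.0146]
laserL [0.585  0.3633 0.1113]
tbl [ 0.4009 -0.0622  0.0095]
scene 12791 [0.16079479 0.16351322 0.16702729] ((648.3950805664062, -42.30194091796875), (196.2465057373047, 440.502197265625), 11.321544647216797) [[509.0, 154.0], [595.0, -278.0], [788.0, -239.0], [701.0, 193.0]]
```

```bash
cat >>h.py <<'E'
yaw=np.radians(11.31); C=np.array([.6592,-.0417,0.])
Rb=np.array([[np.cos(yaw),-np.sin(yaw),0],[np.sin(yaw),np.cos(yaw),0],[0,0,1]])
def B(*p): return C+Rb@(np.array(p)/1000)
def tool(pitch,s=1,jaw="cross"):
    a=np.radians(pitch); x=np.array([np.cos(a),0,-np.sin(a)])
    y=np.array([np.sin(a),0,np.cos(a)])*s if jaw=="cross" else np.array([0,1.,0])*s
    return Rb@np.c_[x,y,np.cross(x,y)]
def lidpt(th):
    c,s=np.cos(th),np.sin(th); return B(85-222*c-17*s,-110,166+222*s-17*c)
E
python3 - <<'E'
from h import *
np.set_printoptions(precision=0,suppress=True)
for s in (1,-1):
    print("push",s,[robot.ik(B(-137,110,z),tool(90,s,"along")) for z in (330,162)])
    for p in (30,40,50,60):
        R=tool(p,s); x=R[:,0]
        Q=[robot.ik(lidpt(t)+.002*x-b*x,R) for t,b in ((0,.1),(0,0),(.45,0),(.88,0))]
        print(p,s,*Q)
E
```

```text
push 1 [array([-45.,  -1.,  36.,  98.,   1.,  83.,  91.]), array([-42.,   6.,  35., 112.,  -4.,  63.,  96.])]
30 1 None None [-34. -21.  62. 136. -70.  21. 105.] [-30. -18.  52. 126. -54.  23.  81.]
40 1 [ 15. -14.  23. 137. -61.  36.  96.] [ 40.   2.  -9. 134. -85.  31. 116.] [-27. -17.  51. 130. -41.  25.  72.] [-34. -17.  51. 120. -23.  29.  49.]
50 1 [-15. -21.  42. 131. -19.  34.  53.] [-29.  -3.  57. 131. -53.  28.  83.] [-31. -15.  52. 124. -18.  33.  46.] [-26. -10.  44. 113. -19.  41.  42.]
60 1 [-22. -16.  43. 123.  -7.  44.  38.] [-22.   0.  46. 125. -32.  34.  59.] [-25.  -7.  45. 117. -15.  44.  40.] [-54. -11.  67. 106.  -3.  51.  27.]
push -1 [array([-51.,  -2.,  41.,  98.,   1.,  83., -89.]), array([-49.,   6.,  43., 112.,  -5.,  63., -83.])]
30 -1 None None [-34. -21.  62. 136. -70.  21. -75.] [  3.  -9.  24. 125. -72.  31. -87.]
40 -1 [ 15. -14.  23. 137. -61.  36. -84.] [ 40.   2.  -9. 134. -85.  31. -64.] [ 16.  -7.  13. 128. -61.  33. -93.] [  23.   -7.    2.  118.  -50.   36. -111.]
50 -1 [  19.  -12.   13.  130.  -40.   39. -109.] [ 14.   0.  13. 129. -56.  29. -96.] [  35.   -5.   -9.  121.  -41.   38. -115.] [  43.   -4.  -20.  110.  -33.   44. -128.]
60 -1 [  37.   -8.   -9.  121.  -28.   46. -125.] [ -33.   -0.   58.  125.  -31.   34. -121.] [  54.   -2.  -31.  114.  -25.   45. -132.] [  39.    0.  -20.  103.  -18.   52. -142.]
```

```bash
python3 - <<'E'
from h import *
robot.movel(telemetry.get_eef_pos()+[0,0,.12])
robot.reach(B(-165,40,370),tool(90,1,"along")); 
np.set_printoptions(precision=1,suppress=True)
print(telemetry.get_t(),telemetry.get_joint_positions())
c=cam("wrist");p,d=grab_frame("wrist");np.save("pics/w1.npy",d);cv2.imwrite("pics/w1raw.png",p)
np.savez("pics/w1c.npz",*[np.asarray(x) for x in c])
for q,col in (((-137,110,200),(0,255,0)),((-137,-110,149),(0,0,255))):
    for dy in (-45,0,45):
        u=proj(c,B(q[0],q[1]+dy,q[2]))[0]; print(q,dy,u); cv2.circle(p,tuple(int(round(t)) for t in u),2,col,-1)
cv2.imwrite("pics/w1.png",p)
E
```

```text
3.5 [-49.9  -5.6  45.8  95.5   4.   88.4  97. ]
(-137, 110, 200) -45 [342.2 251.6]
(-137, 110, 200) 0 [392.7 251.7]
(-137, 110, 200) 45 [443.2 251.8]
(-137, -110, 149) -45 [125.2 235.1]
(-137, -110, 149) 0 [168.9 235.2]
(-137, -110, 149) 45 [212.6 235.2]
```

View pics/w1.png

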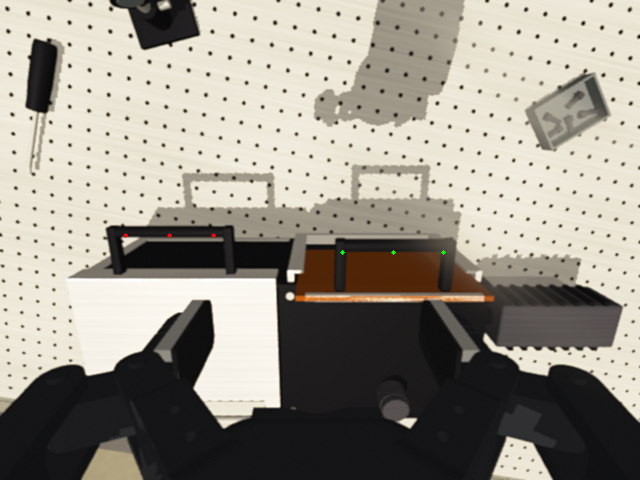

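The wrist view shows the lid bar centred at about (171,231) and the sash bar at about (395,245). My predictions were 4 and 7 px off, so I'll triangulate both bars from the wrist and top views.

```bash
python3 - <<'E'
from h import *
z=np.load("pics/w1c.npz");cw=[z[f"arr_{i}"] for i in range(5)];P=cloud(cw,np.load("pics/w1.npy"));ct=cam("top")
t=cv2.imread("pics/top0.png",0).astype(int); w=cv2.imread("pics/w1raw.png",0).astype(int)
def ray(c,u): 
    r=c[4]@np.array([(u[0]-c[1])/c[0],(u[1]-c[2])/c[0],1]); return c[3],r/np.linalg.norm(r)
def bar(img,u,v,h,thr):  # dark centroid row in a column
    s=img[v-h:v+h+1,u]; k=np.flatnonzero(s<thr); return v-h+k.mean(),len(k)
for nm,uw,vw,tu,tv in (("lid",(135,171,205),231,(365,380,395),236),("sash",(365,395,425),245,(270,280,290),235)):
    wv=[bar(w,u,vw,9,70) for u in uw]; tt=[bar(t,u,tv,5,60) for u in tu]; print(nm,wv,tt)
    # plane through wrist camera & bar, intersected with top rays
    o,r0=ray(cw,(uw[0],wv[0][0])); _,r1=ray(cw,(uw[2],wv[2][0])); n=np.cross(r0,r1)
    for u,(v,_) in zip(tu,tt):
        ot,r=ray(ct,(u,v)); X=ot+r*(n@(o-ot))/(n@r); print("  tri",X.round(4),"box",(Rb.T@(X-C)*1000).round(1))
    M=P[vw-4:vw+5,uw[0]:uw[2]+1]; M=M[abs(M[...,2]-np.nanpercentile(M[...,2],90))<.008]; print("  depth med (top surface)",np.median((M-C)@Rb*1000,0).round(1))
# yaw/position from wrist depth: lid plane
L=P[270:420,60:290].reshape(-1,3);L=L[(L[:,2]>.158)&(L[:,2]<.176)]
print("lid rect",cv2.minAreaRect((L[:,:2]*1000).astype(np.float32)),np.median(L[:,2]))
E
```

```text
lid [(np.float64(231.5), 10), (np.float64(231.0), 11), (np.float64(231.0), 11)] [(np.float64(237.0), 5), (np.float64(236.5), 6), (np.float64(236.0), 7)]
  tri [ 0.5463 -0.1476  0.1133] box [-131.5  -81.7  113.3]
  tri [ 0.5507 -0.1812  0.1227] box [-133.8 -115.5  122.7]
  tri [ 0.555  -0.2143  0.1319] box [-136.1 -148.8  131.9]
  depth med (top surface) [-143.3 -106.   154.9]
sash [(np.float64(246.5), 16), (np.float64(246.5), 16), (np.float64(247.0), 15)] [(np.float64(235.83333333333334), 6), (np.float64(235.57142857142858), 7), (np.float64(236.5), 6)]
  tri [0.504  0.0643 0.1694] box [-131.4  134.4  169.4]
  tri [0.5075 0.0422 0.1714] box [-132.3  112.   171.4]
  tri [0.5034 0.0178 0.1977] box [-141.1   88.9  197.7]
  depth med (top surface) [-143.4  111.6  199.8]
lid rect ((668.30908203125, -141.30209350585938), (179.2412109375, 230.3254852294922), 12.550468444824219) 0.16477183215096897
```

```bash
sed -i 's/^def B(/C=C+Rb@np.array([-.0045,.0025,0])\ndef B(/' h.py; python3 - <<'E'
from h import *
R=tool(90,1,"along"); clamp(30)
robot.movel(B(-137,110,300),.2,R)
st=robot.movel(B(-137,110,240),.1); print(st)
hit=robot.movel(B(-137,110,158),.04,max_force=18)
X=telemetry.get_eef_pos(); print(hit,(Rb.T@(X-C)*1000).round(1),telemetry.get_contact_force(),telemetry.get_t())
E
```

```text
False
True [-136.9  110.   167.9] [-2.22187816 -0.2171349   9.43090968] 7.3417
```

The push stopped with the tip at 150.9 mm, and the bar's top with the window down should be at 151 mm. I'll back off and look, taking two wrist views to locate the lid bar.

```bash
python3 - <<'E'
from h import *
R=tool(90,1,"along")
robot.movel(B(-137,110,260),.15); gripper_open()
for k,(x,y,zz) in enumerate(((-185,-30,290),(-135,-90,350))):
    robot.reach(B(x,y,zz),R); robot.pause(.3)
    c=cam("wrist");p,d=grab_frame("wrist");P=cloud(c,d);Q=(P-C)@Rb*1000
    cv2.imwrite(f"pics/v{k}.png",p);np.save(f"pics/v{k}.npy",d);np.savez(f"pics/v{k}c.npz",*[np.asarray(a) for a in c])
    for nm,q in (("lid",(-137,-110,149)),("sash",(-137,110,145))):
        u=[proj(c,B(q[0],q[1]+s,q[2]))[0].round(1) for s in (-40,0,40)]
        M=(abs(Q[...,0]-q[0])<25)&(abs(Q[...,1]-q[1])<35)&(Q[...,2]>110)&(Q[...,2]<230); S=Q[M]
        print(k,nm,u,len(S)); 
        if len(S): print("  x,y,z pct",np.percentile(S,[5,50,95],axis=0).round(1).tolist())
print(telemetry.get_t())
E
```

```text
0 lid [array([169.3, 285.8]), array([217.5, 285.9]), array([265.8, 285.9])] 1282
  x,y,z pct [[-143.0, -141.5, 148.7], [-139.7, -109.9, 154.5], [-133.2, -78.7, 156.2]]
0 sash [array([433.2, 284.2]), array([480.9, 284.3]), array([528.5, 284.4])] 1189
  x,y,z pct [[-143.0, 78.5, 145.9], [-139.6, 109.7, 150.6], [-133.6, 141.3, 152.2]]
1 lid [array([251.1, 211.8]), array([293.2, 211.9]), array([335.3, 211.9])] 970
  x,y,z pct [[-142.9, -141.4, 150.5], [-138.3, -109.8, 154.6], [-132.0, -78.1, 156.4]]
1 sash [array([480.6, 211.1]), array([522.1, 211.1]), array([563.6, 211.1])] 952
  x,y,z pct [[-142.9, 78.6, 144.9], [-138.5, 110.0, 150.5], [-132.2, 141.2, 152.3]]
10.7167
```

View pics/v0.png

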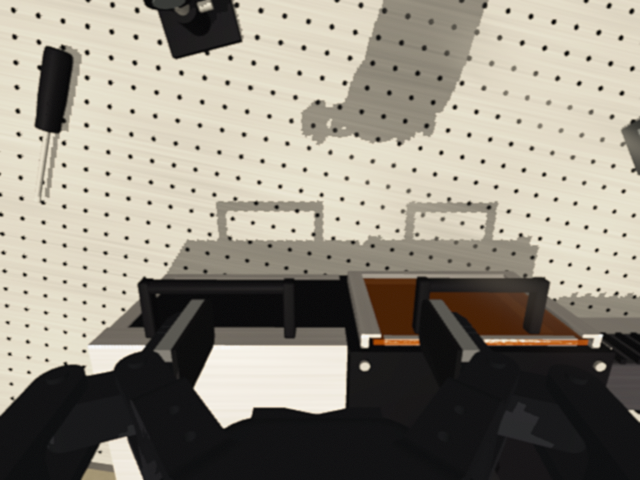

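View pics/v1.png

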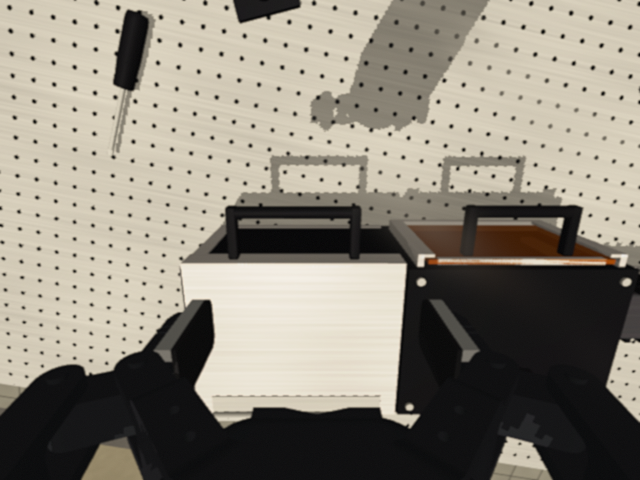

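Both wrist views agree. The predicted bar rows 286 and 212 match the seen bars, the sash bar's top is at 151-152 mm (window down), and the lid bar is at (-138,-110) with its top at 155 mm. Next I'll approach the lid bar at 50 degrees pitch and grip it.

```bash
python3 - <<'E'
from h import *
np.set_printoptions(precision=1,suppress=True)
R=tool(50,1); x=R[:,0]; G=lidpt(0)+.002*x
for b in (.1,.08,.06,.04,0): print(b,robot.ik(G-b*x,R))
for up in ((-190,-110,300),(-190,-110,270),(-180,-110,240)): print(up,robot.ik(B(*up),R))
robot.reach(B(-180,-110,270),R)
print(telemetry.get_joint_positions(),telemetry.get_t())
f0=telemetry.get_contact_force()
try:
    robot.movel(G-.06*x,.12); hit=robot.movel(G,.06,max_force=12)
    print(hit,(Rb.T@(telemetry.get_eef_pos()-C)*1000),telemetry.get_contact_force()-f0,telemetry.get_joint_positions())
    if not hit:
        clamp(40); print(telemetry.get_finger_gap(),telemetry.get_contact_force()-f0)
except robot.IKError as e: print("IK",e)
print(telemetry.get_t())
E
```

```text
0.1 [  7.8 -14.9  23.2 130.6 -34.7  37.6  66.3]
0.08 [  6.9 -12.3  23.4 130.8 -38.   35.4  69. ]
0.06 [  6.   -9.6  23.5 130.9 -41.7  33.4  72.2]
0.04 [  5.2  -6.7  23.7 130.9 -45.9  31.6  75.7]
0 [-50.4 -14.   74.8 131.8 -28.7  22.1  63. ]
(-190, -110, 300) [ 17.4 -16.8  12.8 123.4 -31.1  46.   58.6]
(-190, -110, 270) [ 17.9 -15.3  12.9 125.9 -34.   42.9  62.5]
(-180, -110, 240) [ 17.3 -12.5  12.9 127.6 -37.6  39.3  66.3]
[ 16.8 -14.3  12.9 125.2 -34.   42.3  61.8] 12.0083
False [-135.8 -110.2  147.8] [0.2 0.4 1.1] [ 10.3  -0.6  17.2 130.2 -55.9  28.9  84. ]
0.12364142681063707 [-0.1  1.8  4.4]
14.625
```

```bash
python3 - <<'E'
from h import *
R=tool(50,1); x=R[:,0]; off=telemetry.get_eef_pos()-lidpt(0); print(off)
for t in np.radians(np.arange(5,51,5)):
    robot.movel(lidpt(t)+off*np.clip(1-t/.4,0,1)+.002*x*np.clip(t/.4,0,1),.06,R)
    f=telemetry.get_contact_force(); print(round(np.degrees(t)),f.round(1),round(telemetry.get_finger_gap(),3),round(telemetry.get_t(),2))
    if np.linalg.norm(f)>35: break
robot.pause(.5)
X=Rb.T@(telemetry.get_eef_pos()-.002*x-C)*1000; print(X, "angle",np.degrees(np.arctan2(X[2]-166,85-X[0])+np.arctan2(17,222)),np.hypot(X[2]-166,85-X[0]))
cw=cam("wrist");p,d=grab_frame("scene");cv2.imwrite("pics/s2.png",p);np.save("pics/s2.npy",d)
p,d=grab_frame("top");np.save("pics/t2.npy",d);cv2.imwrite("pics/t2.png",p)
E
```

```text
[ 0.00149616  0.000264   -0.00113689]
5 [ 3.7 -1.1 -3.5] 0.125 15.1
10 [-2.4 -0.8 -3.8] 0.126 15.57
15 [-7.1 -2.  -2.2] 0.124 16.05
20 [-13.7  -2.4   1. ] 0.124 16.52
25 [-16.7  -2.    3.5] 0.125 17.0
30 [-13.7  -0.2   4.4] 0.12 17.48
35 [-10.7  -0.3   3.3] 0.124 17.95
40 [-9.8 -0.7  3.2] 0.125 18.43
45 [-8.6 -0.1  3.8] 0.12 18.9
50 [-7.2 -1.1  3.5] 0.119 19.38
[ -71.12639691 -110.04043076  325.1481639 ] angle 49.92810645751334 222.94301936807372
```

View pics/s2.png

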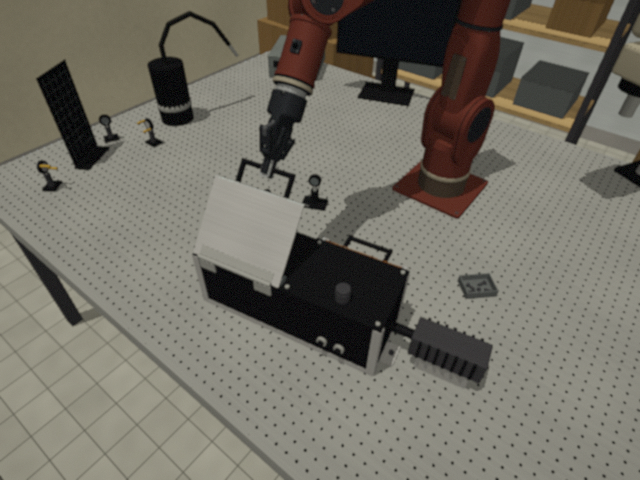

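The scene view shows the lid raised and held by its bar near (268,165), the window down, and the post, tray and tube where they were. Before handing in I'll measure the lid's angle and check the sash height and bystanders for change.

```bash
python3 - <<'E'
from h import *
c=cam("scene");Q=(cloud(c,np.load("pics/s2.npy"))-C)@Rb*1000
L=Q[200:265,215:285].reshape(-1,3);L=L[np.isfinite(L).all(1)&(L[:,2]>190)]
n=np.linalg.svd(L-np.median(L,0),full_matrices=False)[2][2]; n*=np.sign(n[2]); print("lid angle",np.degrees(np.arctan2(-n[0],n[2])),np.degrees(np.arccos(n[2])))
S=Q[(abs(Q[...,0]+137)<12)&(abs(Q[...,1]-110)<35)&(Q[...,2]>100)&(Q[...,2]<260)];print("sash bar z",np.percentile(S[:,2],[50,95]))
a,b=cv2.imread("pics/scene0.png",0),cv2.imread("pics/s2.png",0);D=cv2.absdiff(a,b)
for nm,(u,v) in dict(post=(315,185),tray=(478,286),tube=(343,293)).items(): print(nm,D[v-12:v+13,u-12:u+13].mean().round(1))
a,b=cv2.imread("pics/top0.png",0),cv2.imread("pics/t2.png",0);D=cv2.absdiff(a,b)
print("top driver",D[262:328,450:472].mean().round(1),"post",D[330:352,380:410].mean().round(1))
print(telemetry.get_contact_force(),telemetry.get_finger_gap(),telemetry.get_dq(),telemetry.get_t())
order.sign_off()
E
```

```text
lid angle -49.742099516178975 49.74214343190786
sash bar z [148.4182684  151.81906324]
post 3.2
tray 2.6
tube 3.2
top driver 40.1 post 38.4
[-7.08065579  0.29743264  2.79525673] 0.12776922916179714 [-0.00982039  0.01223324 -0.0029484   0.04064528 -0.05679103 -0.0172683
 -0.00450426] 19.975
the job is handed in; nothing more can be done
```

The window is down, and the arm is holding the lid at about 50 degrees by its handle. I handed the job in at about 20 s of the 50 s allowed; no verdict is reported.

- **Window:** I pushed it down onto its stop from above with closed fingers. The fingertips stopped at 150.9 mm. Camera depth before and after the lift put the bar's top at about 151–152 mm; 151 mm is expected when it is fully down.
- **Lid:** I gripped the handle with the tool pitched 50 degrees down and lifted it slowly along the hinge arc. The arm's pose gives 49.9 degrees and the camera depth 49.7 degrees. At the last reading the fingers were still closed on the bar (gap 0.128), and the arm was nearly still. The wrist force readings during the lift stayed below about 18 N.
- **Bystanders:** the lens post, screw tray and lens tube look unchanged in the scene camera.
- **Not settled:** the top camera showed large changes in brightness at the driver and the post (40 and 38). I think this is the arm covering them, but I didn't view that picture. So the driver has no final image check; the gripper never went near it.
- **Disagreement:** my first triangulation of the bars, from the top and wrist views, gave poor heights (113–132 mm for the lid bar). I used wrist depth instead, confirmed from two later wrist positions.

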